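Fit the pointer knob to the air block and hold it down

ROBOT

A 6-joint arm with a two-finger parallel gripper is mounted at the origin on a cart in front of the work surface, level with it; the furniture and walls round the work are solid. World frame = base frame: x ahead of the robot, y to its left, z up, the work surface at z = 0. Lengths are in m, angles in rad, forces in N, time in s.
With the tool pointing down it reaches from about 0.2 to 0.875 m from the base axis. Payload 3.4 kg.
Tool frame: the origin (TCP) lies between the finger pads; the fingertips stand 25 mm ahead of it and the grasp point (between the pads) lies 6 mm ahead of it (r.nose_length is the z of the fingertips in the tool frame, in m); z points along the fingers, y is the line along which they close (so a half turn about z gives the same grasp; the last joint's range is limited). The gripper opens to 94 mm and grips with 3 to 60 N. Pads are 16 mm wide; open, the fingers measure 119 mm over their backs; the gripper's body (75 mm by 177 mm) begins 78 mm behind the grasp point.
Start: joints at [1.018, 0.276, 1.505, -0, 1.361, -0.121], TCP at [0.241, 0.522, 0.23] pointing down, gripper open.
Joint ranges: [-2.89, 2.89], [-0.75, 2.08], [0.22, 2.7], [-1.18, 4.32], [0.11, 2.71], [-2.7, 2.7]. Speed limits (rad/s): [2.57, 2.57, 3.14, 3.14, 3.14, 3.14].

INTERFACE

Orientations are given as a unit quaternion [w, x, y, z].
In Python, from plant import r, gripper_to, inverse_kinematics, vision, models, telemetry gives the robot as it stands. Calls block until the motion is done:
- r.move_to(position, orientation): joint-space move of the TCP to a pose.
- r.move_l(position, rot=None, vel=0.15, guard=None): straight line of the TCP; rot=None keeps the orientation; vel is the mean speed in m/s. With guard (N) it stops when the force on the tool has changed by that much, and returns True; else False.
- r.movej(angles): joint-space move.
- gripper_to(opening, f_grip=None): finger opening in m; f_grip is the grip in N (None keeps the last); returns when the fingers have stopped.
- r.hold(seconds).
- inverse_kinematics(position, orientation): joint angles nearest the present ones, or None.
- vision.snapshot(name): name is "scene" or "top" or "wrist"; returns the picture (420x560x3 uint8, red, green, blue); there is no depth.
- vision.get_calibration(name): a dict with "fx", "fy", "cx", "cy" (pixels), "position" and "orientation" of the camera in the world. Camera axes: x right, y down, z forward; pixel columns grow to the right and rows downward; lengths in m; the calibration is good to about 2 mm. A picture is of the moment at which its call begins: read the wrist's pose just before it. get_calibration takes no time and is no camera call; for the wrist camera it gives the pose at the moment of the call.
A pose or a line that the arm cannot do raises r.PlanningError and nothing moves.
- r.sign_off(): hands the job in; it is judged then, once.
Trained networks look in the newest picture that a camera, given by its name, has taken for a name from the list of things; names that differ only in an ending like _2 or _b are one class to them, and where a whole thing is asked for, a point or a joint stands for the part that bears it (a point fixed in the world has none). Each returns a list of dicts, best first, with "score" (0 to 1); they miss things now and then, are a little off and sometimes report something else, mostly with a low value. They report only what shows in the picture. A call takes as long as a camera call. They do not tell look-alikes from the thing itself.
- models.boxes_of(thing, camera): "at" ([x, y, z] in m, in world coordinates, good to about 4 mm: the middle of the surface that is visible of it).
- models.regions_of(thing, camera): "pixels" (420x560 bool, what is visible of it).
- models.mark_of(thing, camera): "at" ([x, y, z] in m, in world coordinates, good to about 4 mm: a listed point, or the origin of a listed thing).
Readings, each from a call of its own:
- telemetry.current_t(): time.
- telemetry.current_joints(): joint angles.
- telemetry.current_dq(): joint speeds.
- telemetry.current_joint_efforts(): joint torques, N m.
- telemetry.current_ee_pos(): TCP position.
- telemetry.current_tool_rot(): TCP orientation.
- telemetry.current_wrist_force(): force on the tool from outside, world axes, zero at the start.
- telemetry.current_torque(): the same for the moment, N m.
- telemetry.current_opening(): finger opening in m.
- telemetry.current_finger_force(): force on a finger pad.
Only numpy, scipy, OpenCV 4.12 (cv2) and the standard library are available. Lean on these libraries where they do the work, as an engineer would, in place of code of your own. Each camera call takes 0.05 s, during which the arm holds its last target. There are 200 camera calls.

TASK

The pointer knob has come off the air control block: pick it up, turn it so that the flat in its bore matches the flat of the block's D-shaped spindle, and push it onto the spindle. Then press it fully down against the sprung sleeve, to bleed the line, and keep it pressed: finish while the robot still holds the knob down. Leave the round knob alone.

Things in the scene. Friction and masses are not known exactly. Their poses are not given: they have to be found in the camera images.
- pointer_knob: loose grey plastic knob, 100 g, upright: skirt 56 mm wide, disc on it up to z = 28 mm, then a bar grip along x, z = 28 to 52 mm, 20 mm wide in y, parallel from x = -24 to +20 mm, narrowing to a pointed nose at x = +36 mm. Origin: centre of the underside, on the bore's axis; z up. D-shaped bore from below, 22 mm wide, 25 mm deep; its flat is toward +x (under the nose), 4.7 mm from the axis
- knob_nose (a point): tip of the knob's pointed nose, at (36, 0, 40) mm in the knob's frame
- spindle: fixed brass D-shaped spindle, upright on the block, at a new angle each time, does not turn: 20 mm diameter, flat facing its +x axis, 3.3 mm from the axis; chamfered top edge. Origin: on its axis at the block's top face (45 mm over the table), z up; it ends 26 mm above. The knob fits (1 mm clearance, about 0.15 rad of play) when its x axis points the same way as the spindle's
- spindle_tip (a point): centre of the spindle's upper end
- sleeve (a joint): steel push sleeve round the spindle, 40 mm across, which the knob's skirt pushes down; m of travel downward. At 0 its top is 12 mm above the block's top face; it sinks 8 mm to a stop, against a spring of 3 N at 0 rising to 11 N at 8 mm. It springs back when released
- block: fixed aluminium air control block, 130 x 100 x 45 mm, with short brass unions 24 mm long at its +y and -y sides; on top the spindle, 20 mm toward -x from the centre, and a low round gauge (38 mm across, 14 mm high) 42 mm toward +x. Origin: centre of its underside
- round_knob: loose grey round knob without a bar or nose, 44 mm across and 34 mm high: not needed. Origin: centre of its underside
Mind the look-alikes: they are no part of the job. Leave any green or turquoise look-alike of the pointer_knob alone.

How it is judged:
On the way, in this order (a step that is already met when the one before it is completed fails the run):
1. the pointer knob is lifted off the table in the fingers (height (world z) of pointer_knob above 0.02 m and contact force between the fingers and pointer_knob above 1 N), for 0.1 s.
2. the pointer knob sits on the spindle, flat to flat (z of pointer_knob in the frame of spindle below 0.016 m and horizontal distance between pointer_knob and spindle below 0.004 m and x of knob_nose in the frame of spindle above 0.03 m), for 0.05 s.
At the end, for the whole second after the job is handed in: the pointer knob is on the spindle, nose over its flat, within 4 mm of its axis, upright within 0.12 rad and still; the sleeve is pressed in by over 5.5 of its 8 mm, the knob's underside under 7.5 mm above the block; the robot still holds or presses the knob with over 2 N (value of joint sleeve above 0.0055 m and z of pointer_knob in the frame of spindle below 0.0075 m and horizontal distance between pointer_knob and spindle below 0.004 m and x of knob_nose in the frame of spindle above 0.03 m and angle between pointer_knob's own z axis and vertical below 0.12 rad and linear speed of pointer_knob below 0.02 m/s and contact force between any of the fingers, the arm and pointer_knob above 2 N); the arm keeps its last pose, push and grip.
It fails at once if the round knob is moved by more than 30 mm (distance of round_knob from where it was at the start of the episode above 0.03 m).
It also fails if it takes over 40 s, if anything falls off the work surface, if the arm or the gripper's body presses on something with over 40 N, if the wrist force passes 120 N, or if a joint passes its speed limit or range.

## Working session

There is one attempt and no reset: what is moved stays moved. The work goes in short steps, each a Python script; the robot and the scene stay as the last script left them, time stands still between calls to the robot, and variables do not carry over. Pictures are saved under pics/ and viewed, at most 10 in all, crops included, and the job is handed in when it is done.

```bash
mkdir -p pics; python3 - <<'E'
from plant import r, vision, models, telemetry
import cv2, numpy as np
a=vision.snapshot("scene"); b=vision.snapshot("top")
cv2.imwrite("pics/scene.png",a[:,:,::-1]); cv2.imwrite("pics/top.png",b[:,:,::-1])
for c in ("scene","top"):
    k=vision.get_calibration(c); print(c,{q:np.round(v,3) for q,v in k.items()})
    for t in ("pointer_knob","spindle","round_knob","block"):
        print(t,[(np.round(d["at"],3).tolist(),round(d["score"],2)) for d in models.mark_of(t,c)])
    for t in ("knob_nose","spindle_tip"):
        print(t,[(np.round(d["at"],3).tolist(),round(d["score"],2)) for d in models.mark_of(t,c)])
print(telemetry.current_t())
E
```

```text
scene {'fx': np.float64(469.311), 'fy': np.float64(469.311), 'cx': np.float64(274.951), 'cy': np.float64(205.071), 'position': array([0.168, 0.488, 0.488]), 'orientation': array([ 0.125, -0.231,  0.828, -0.495])}
pointer_knob [([0.5, -0.212, 0.003], 0.64), ([0.576, -0.03, -0.002], 0.59), ([0.466, -0.108, -0.005], 0.58), ([0.553, -0.323, 0.001], 0.57)]
spindle [([0.622, -0.157, 0.046], 0.61)]
round_knob [([0.436, -0.292, -0.0], 0.73)]
block [([0.641, -0.159, 0.003], 0.79)]
knob_nose [([0.56, -0.065, 0.041], 0.98), ([0.484, -0.089, 0.044], 0.95), ([0.518, -0.303, 0.036], 0.63), ([0.538, -0.212, 0.04], 0.58)]
spindle_tip [([0.623, -0.156, 0.07], 0.58)]
top {'fx': np.float64(497.232), 'fy': np.float64(497.232), 'cx': np.float64(283.158), 'cy': np.float64(214.042), 'position': array([ 0.405, -0.179,  0.921]), 'orientation': array([ 0.056, -0.7  ,  0.71 , -0.051])}
pointer_knob [([0.499, -0.221, -0.0], 0.98), ([0.578, -0.032, -0.001], 0.9), ([0.458, -0.112, -0.003], 0.78), ([0.552, -0.323, -0.0], 0.77)]
spindle [([0.625, -0.157, 0.046], 0.82)]
round_knob []
block [([0.637, -0.16, -0.001], 0.56)]
knob_nose [([0.487, -0.084, 0.038], 0.94), ([0.562, -0.063, 0.042], 0.94), ([0.52, -0.303, 0.039], 0.9), ([0.536, -0.209, 0.036], 0.61)]
spindle_tip [([0.619, -0.159, 0.068], 0.98)]
0.7
```

View pics/scene.png

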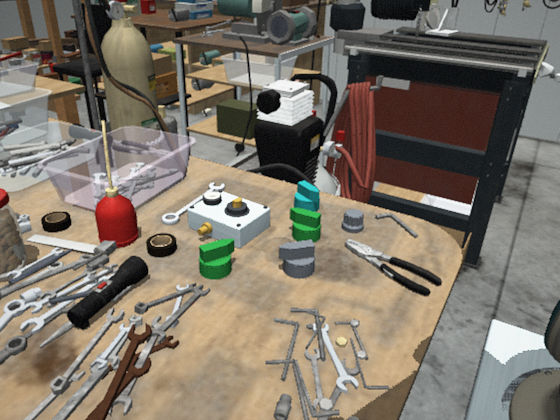

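View pics/top.png

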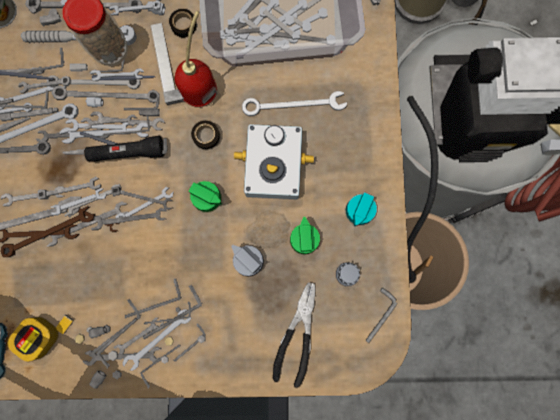

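The candidates in the top picture are grey at (248,260), green at (205,196) and (305,237), and turquoise at (361,209); the grey round knob is at (348,273). Only the one at (248,260) is grey with a bar and nose, and it's at (297,258) in the scene view. The spindle is at (272,168). Next I'll take wrist views over both.

```bash
cat > h.py <<'E'
from plant import r, gripper_to, inverse_kinematics, vision, models, telemetry
import cv2, numpy as np
from scipy.spatial.transform import Rotation as R
def q(yaw):  # tool down, tool x along yaw
    c,s=np.cos(yaw),np.sin(yaw)
    return R.from_matrix(np.array([[c,s,0],[s,-c,0],[0,0,-1]])).as_quat(scalar_first=True)
def Rc(k): return R.from_quat(k["orientation"],scalar_first=True).as_matrix()
def on_plane(k,uv,z):
    d=Rc(k)@np.array([(uv[0]-k["cx"])/k["fx"],(uv[1]-k["cy"])/k["fy"],1]); p=np.array(k["position"])
    return p+d*(z-p[2])/d[2]
def proj(k,P):
    c=Rc(k).T@(np.array(P)-k["position"]); return np.array([k["fx"]*c[0]/c[2]+k["cx"],k["fy"]*c[1]/c[2]+k["cy"]])
def tri(obs):
    A=np.zeros((3,3));b=np.zeros(3)
    for k,uv in obs:
        d=Rc(k)@np.array([(uv[0]-k["cx"])/k["fx"],(uv[1]-k["cy"])/k["fy"],1]);d/=np.linalg.norm(d)
        M=np.eye(3)-np.outer(d,d);A+=M;b+=M@k["position"]
    return np.linalg.solve(A,b)
E
python3 - <<'E'
from h import *
import pickle
k=vision.get_calibration("wrist"); T=R.from_quat(telemetry.current_tool_rot(),scalar_first=True).as_matrix()
off=T.T@(np.array(k["position"])-telemetry.current_ee_pos()); print("cam in tool",off, "axes", np.round(T.T@Rc(k),2).tolist())
out={}
for n,(p,yaw,dx) in {"knob":((.46,-.11,.25),.78,0),"knob2":((.46,-.11,.25),.78,.06),"sp":((.622,-.157,.25),0.,0),"sp2":((.622,-.157,.25),0.,.06)}.items():
    o=T*0; M=R.from_quat(q(yaw),scalar_first=True).as_matrix()
    # put the camera's optical axis through the target
    Cc=T.T@Rc(k); ray=M@Cc[:,2]; cam=M@off
    tcp=np.array(p); base=tcp+cam; hit=base+ray*((.05-base[2])/ray[2])
    tcp[:2]+=np.array(p)[:2]-hit[:2]; tcp[:2]+=dx*M[:2,0]
    try: r.move_to(tcp,q(yaw))
    except r.PlanningError as e: print(n,e,tcp); continue
    kk=vision.get_calibration("wrist"); im=vision.snapshot("wrist"); out[n]=(kk,im)
    cv2.imwrite(f"pics/w_{n}.png",im[:,:,::-1])
    for t in (("pointer_knob","knob_nose") if "knob" in n else ("spindle","spindle_tip")):
        print(n,t,[(np.round(d["at"],4).tolist(),round(d["score"],2)) for d in models.mark_of(t,"wrist")])
    print(telemetry.current_t(), np.round(telemetry.current_joints(),2))
pickle.dump(out,open("o.pkl","wb"))
ims=[cv2.resize(out[n][1][:,:,::-1],(400,300)) for n in out]
while len(ims)<4: ims.append(ims[0]*0)
cv2.imwrite("pics/w4.png",np.vstack([np.hstack(ims[:2]),np.hstack(ims[2:])]))
E
```

```text
cam in tool [ 0.08400863 -0.00057565 -0.15530965] axes [[-0.0, -0.96, -0.29], [1.0, -0.0, 0.0], [-0.0, -0.29, 0.96]]
knob pointer_knob [([0.4973, -0.2114, -0.0006], 0.94), ([0.5517, -0.322, -0.0017], 0.79), ([0.4617, -0.1099, -0.0001], 0.6), ([0.5791, -0.031, 0.0002], 0.55)]
knob knob_nose [([0.4854, -0.0892, 0.0391], 0.86), ([0.5387, -0.2154, 0.0381], 0.86), ([0.5216, -0.3015, 0.0376], 0.76), ([0.5658, -0.0653, 0.0402], 0.7), ([0.6205, -0.1533, 0.0436], 0.32)]
3.2 [-0.34  0.13  1.65  0.    1.36  0.45]
knob2 pointer_knob [([0.4977, -0.2144, -0.0], 0.89), ([0.5828, -0.03, 0.0038], 0.87), ([0.5528, -0.3188, 0.0011], 0.67), ([0.4623, -0.1125, 0.0005], 0.63)]
knob2 knob_nose [([0.4867, -0.0907, 0.041], 0.73), ([0.5625, -0.0649, 0.0346], 0.56)]
3.7 [-0.23  0.18  1.58 -0.    1.38  0.56]
sp spindle [([0.6185, -0.1555, 0.0452], 0.6)]
sp spindle_tip [([0.6231, -0.1516, 0.0706], 0.86)]
4.5417 [-0.34  0.4   1.27  0.    1.47  1.23]
sp2 spindle [([0.6211, -0.1578, 0.0442], 0.81)]
sp2 spindle_tip [([0.6241, -0.1516, 0.0682], 0.73)]
5.0417 [-0.32  0.49  1.11 -0.    1.54  1.25]
```

View pics/w4.png

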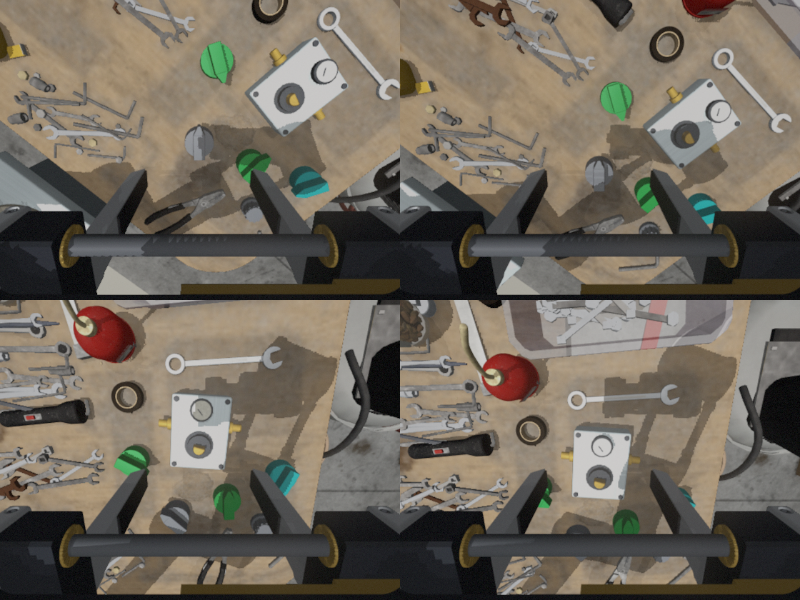

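The wrist views show the grey pointer knob near (199,142), top left panel, and the block with its D spindle at (197,447), bottom left. I'll enlarge both.

```bash
python3 - <<'E'
from h import *
import pickle
o=pickle.load(open("o.pkl","rb"))
def crop(n,P,w,h):
    k,im=o[n]; u=proj(k,P).astype(int); x,y=u[0]-w//2,u[1]-h//2; print(n,"crop origin",x,y,"scale",400/w)
    return cv2.resize(im[y:y+h,x:x+w,::-1],(400,300),interpolation=cv2.INTER_CUBIC)
S=(.622,-.157,.071); K=(.462,-.11,.04)
cv2.imwrite("pics/c.png",np.vstack([np.hstack([crop("knob",K,80,60),crop("knob2",K,80,60)]),np.hstack([crop("sp",S,48,36),crop("sp2",S,48,36)])]))
E
```

```text
knob crop origin 239 171 scale 5.0
knob2 crop origin 239 215 scale 5.0
sp crop origin 253 190 scale 8.333333333333334
sp2 crop origin 254 238 scale 8.333333333333334
```

View pics/c.png

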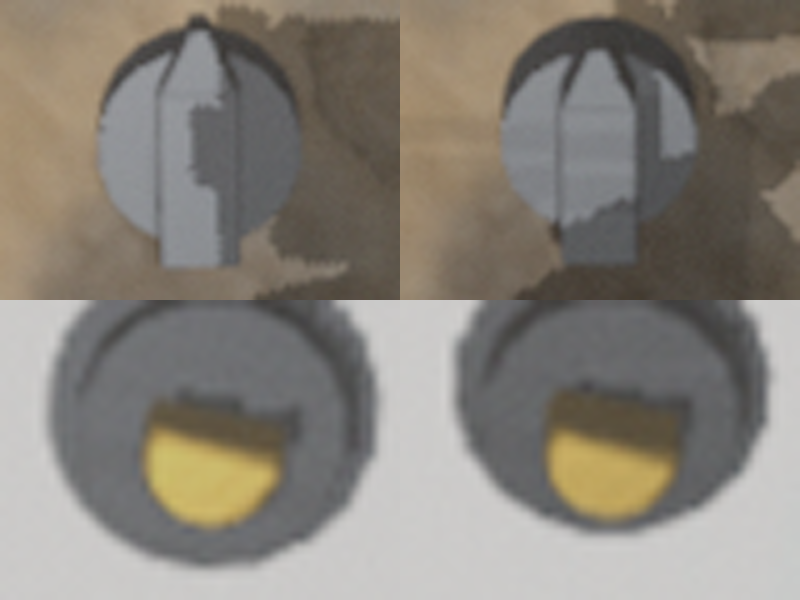

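The crop confirms the grey knob, nose up in the picture along tool +x. The bar's rear corners are at crop (160,267)/(239,267) in view 1 and (560,265)/(636,265) in view 2. The spindle flat faces up and slightly right, its edge running from about (148,430) to (282,463).

```bash
cat > meas.py <<'E'
from h import *
from scipy.optimize import least_squares
def fitD(k,im,c0,z=.071,yaw0=-.24):
    u=proj(k,c0).astype(int); x,y=u[0]-16,u[1]-16
    s=8; cr=cv2.resize(im[y:y+32,x:x+32],None,fx=s,fy=s,interpolation=cv2.INTER_CUBIC).astype(int)
    m=((cr[...,0]-cr[...,2]>60)&(cr[...,0]>145)).astype(np.uint8)
    c=max(cv2.findContours(m,cv2.RETR_EXTERNAL,cv2.CHAIN_APPROX_NONE)[0],key=cv2.contourArea)[:,0]
    P=np.array([on_plane(k,((a+.5)/s-.5+x,(b+.5)/s-.5+y),z)[:2] for a,b in c])
    def f(p):
        n=np.array([np.cos(p[2]),np.sin(p[2])]); d=P-p[:2]
        return np.maximum(np.hypot(*d.T)-p[3],d@n-p[4])*1e3
    p0=[*P.mean(0),yaw0,.0095,.0033]; p0[0]-=.002
    s=least_squares(f,p0,loss="soft_l1",f_scale=.3); return s.x,np.sqrt((s.fun**2).mean())
E
python3 - <<'E'
from meas import *
import pickle
o=pickle.load(open("o.pkl","rb"))
for n in ("sp","sp2"): x,e=fitD(*o[n],(.622,-.157,.071)); print(n,np.round(x,4),e)
og={"knob":(239,171),"knob2":(239,215)}
def px(n,a,b): return (og[n][0]+(a+.5)/5-.5,og[n][1]+(b+.5)/5-.5)
for nm,(a,b) in {"rearL":((160,267),(160,265)),"rearR":((239,267),(236.5,265)),"nose":((200,28),(198,50)),"spFlatL":None,}.items() if 0 else {"rearL":((160,267),(160,265)),"rearR":((239,267),(236.5,265)),"nose":((200,28),(198,50))}.items():
    A=tri([(o["knob"][0],px("knob",*a)),(o["knob2"][0],px("knob2",*b))]); 
    print(nm,np.round(A,4),[np.round(on_plane(o[n][0],px(n,*c),.052),4).tolist() for n,c in (("knob",a),("knob2",b))])
# spindle height: rear apex of the bright D
P=tri([(o["sp"][0],(253+210/8.333,190+227/8.333)),(o["sp2"][0],(254+208/8.333,238+220/8.333))]); print("sp apex",P)
E
```

```text
sp [ 0.6214 -0.157  -0.2878  0.009   0.0024] 0.10877341505036364
sp2 [ 0.6212 -0.1571 -0.3012  0.0089  0.0021] 0.10083897187439611
rearL [ 0.4367 -0.1194  0.0544] [[0.4362, -0.1201, 0.052], [0.4356, -0.1201, 0.052]]
rearR [ 0.4506 -0.1335  0.0542] [[0.4501, -0.1341, 0.052], [0.4498, -0.1343, 0.052]]
nose [ 0.4871 -0.0834  0.0588] [[0.4863, -0.0845, 0.052], [0.4852, -0.085, 0.052]]
sp apex [ 0.61205999 -0.15737101  0.07330692]
```

```bash
python3 - <<'E'
from h import *
K=np.array([.4601,-.1103]); yk=.778
gripper_to(.05,40)
r.move_to([*K,.13],q(yk))
print(r.move_l([*K,.054],vel=.1,guard=15), telemetry.current_ee_pos())
gripper_to(.0,40); print("open",telemetry.current_opening(),telemetry.current_finger_force())
r.move_l([*K,.17],vel=.15); print("open",telemetry.current_opening(),telemetry.current_finger_force())
ys=-.295; S=np.array([.6213,-.157])
r.move_to([*S,.17],q(ys))
cv2.imwrite("pics/w_h.png",vision.snapshot("wrist")[:,:,::-1]);cv2.imwrite("pics/s_h.png",vision.snapshot("scene")[:,:,::-1])
a=cv2.imread("pics/w_h.png")[60:360,80:480];b=cv2.imread("pics/s_h.png")[100:300,130:397]
cv2.imwrite("pics/h2.png",np.hstack([a,cv2.resize(b,(400,300))]))
print(telemetry.current_t(),telemetry.current_wrist_force(),np.round(telemetry.current_joints(),2))
E
```

```text
False [ 0.46071003 -0.11051407  0.05398403]
open 0.019938770450850213 39.978763461112976
open 0.01954302340144838 39.97808575630188
10.4667 [ 0.78722977 -0.27932932 -0.60364202] [-0.36  0.41  1.45 -0.    1.28  1.51]
```

View pics/h2.png

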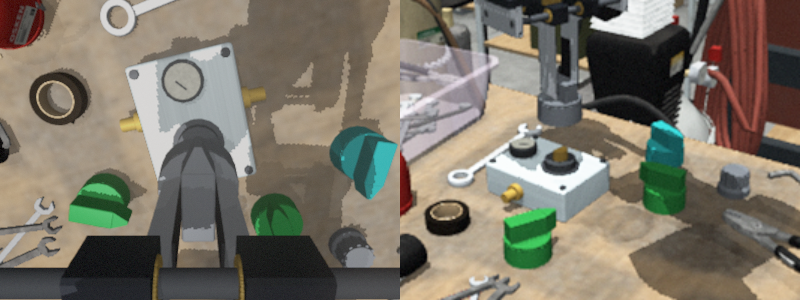

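The wrist crop shows the knob held between the fingers with its nose at (200,130), ahead along tool +x. The scene crop shows it hanging upright at (560,108), above the block. Next is the guarded insertion.

```bash
cat > ins.py <<'E'
from h import *
S=np.array([.6213,-.157])
def attempt(d,ys=-.295):
    r.move_l([*(S+d),.130],rot=q(ys),vel=.1)
    g=r.move_l([*(S+d),.116],vel=.03,guard=6)
    p=np.array(telemetry.current_ee_pos()); f=np.array(telemetry.current_wrist_force())
    print(np.round(d,4),g,np.round(p,4),"F",np.round(f,1),"M",np.round(telemetry.current_torque(),2),"t",telemetry.current_t()); return p[2]<.1185
E
python3 - <<'E'
from ins import *
t0=telemetry.current_t()
for d in [(0,0),(.001,0),(-.001,0),(0,.001),(0,-.001)]:
    if attempt(np.array(d)): print("in"); break
E
```

```text
[0 0] False [ 0.6213 -0.157   0.1159] F [ 0.1  0.  -1.8] M [ 0.01  0.12 -0.02] t 11.6333
in
```

```bash
python3 - <<'E'
from ins import *
for z in (.108,.1033):
    g=r.move_l([*S,z],vel=.03,guard=25); r.hold(.3)
    print(g,np.round(telemetry.current_ee_pos(),4),"F",np.round(telemetry.current_wrist_force(),1),"open",telemetry.current_opening(),telemetry.current_finger_force())
k=vision.get_calibration("scene"); im=vision.snapshot("scene")
for t in ("pointer_knob","knob_nose"):
    print(t,[(np.round(d["at"],4).tolist(),round(d["score"],2)) for d in models.mark_of(t,"scene")])
u=proj(k,(.62,-.157,.08)).astype(int)
cv2.imwrite("pics/end.png",cv2.resize(im[u[1]-60:u[1]+60,u[0]-80:u[0]+80,::-1],(640,480),interpolation=cv2.INTER_CUBIC)); print(telemetry.current_t())
E
```

```text
False [ 0.6218 -0.1572  0.1085] F [ 0.6 -0.3  4.2] open 0.019826975322188918 39.979607462882996
False [ 0.6218 -0.1572  0.1044] F [ 0.2 -0.1  7.5] open 0.01985226458287739 39.98080372810364
pointer_knob [([0.4964, -0.2099, 0.002], 0.79), ([0.5783, -0.0309, -0.0031], 0.76), ([0.5551, -0.3178, -0.0036], 0.66), ([0.6269, -0.1549, 0.0486], 0.62)]
knob_nose [([0.6555, -0.1716, 0.0961], 0.84), ([0.5176, -0.3037, 0.0356], 0.84), ([0.5625, -0.0649, 0.0408], 0.77), ([0.5368, -0.2135, 0.0408], 0.67)]
13.1083
```

View pics/end.png

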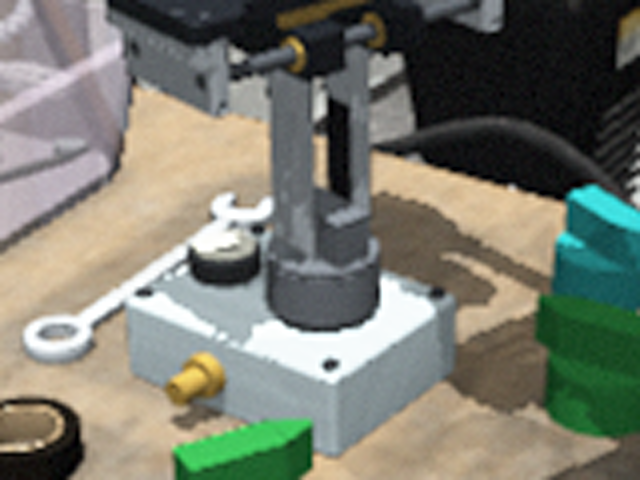

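The crop shows the knob seated on the block at (322,280), nose over the spindle's flat, fingers still holding the bar. The spring force of about 9 N puts the sleeve in by roughly 6.3 mm. I'll press to the stop for margin, then hand in.

```bash
python3 - <<'E'
from ins import *
g=r.move_l([*S,.1014],vel=.02,guard=25); r.hold(.5)
p=telemetry.current_ee_pos(); f=telemetry.current_wrist_force()
print(g,np.round(p,4),np.round(f,1),telemetry.current_opening(),telemetry.current_t())
if f[2]>7.5 and p[2]<.1045: print(r.sign_off())
E
```

```text
False [ 0.6218 -0.1572  0.103 ] [-1.6  0.3 11.2] 0.019589295254722413 13.8583
the job is handed in; nothing more can be done
None
```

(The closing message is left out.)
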